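# Latch the gate of the cell test pen

## Robot

A 6-joint arm with a two-finger parallel gripper is mounted at the origin on a cart in front of the work surface, level with it; the furniture and walls round the work are solid. World frame = base frame: x ahead of the robot, y to its left, z up, the work surface at z = 0. Lengths are in mm, angles in degrees, forces in N, time in s.
With the tool pointing down it reaches from about 300 to 850 mm from the base axis. Payload 4.2 kg.
Tool frame: the origin (TCP) lies midway between the tips of the shut fingers; the grasp point (between the pads) lies 19 mm behind it; z points along the fingers, y is the line along which they close (so a half turn about z gives the same grasp; the last joint's range is limited). The gripper opens to 91 mm and grips with 3 to 60 N. Pads are 32 mm wide; open, the fingers measure 118 mm over their backs; the gripper's body (76 mm by 178 mm) begins 60 mm behind the grasp point.
Start: joints at [-70.818, 18.312, 89.639, -0, 72.044, -1.146], TCP at [199.761, -539.202, 213.976] pointing down, gripper open.
Joint ranges: [-177.97, 177.97], [-48.28, 115.42], [12.27, 149.76], [-77.06, 257.06], [2.81, 150.46], [-146.56, 146.56]. Speed limits (degrees/s): [147.25, 147.25, 180, 180, 180, 180].

## Interface

Orientations are given as [roll, pitch, yaw] about the fixed x, y, z axes, in that order (R = Rz(yaw) Ry(pitch) Rx(roll)).
In Python, from workcell import state, grab_frame, camera_model, job_done gives the robot as it stands.
- The arm moves only by the shell command python3 -m pendant FILE [OPENING] [FORCE], which reads ROWS from the file FILE. ROWS is a JSON list that holds a single list of rows (three levels of brackets), with 1 to 8 rows, each of 6 numbers: dx, dy, dz in mm, then a rotation vector rx, ry, rz in degrees; each row shifts and turns the commanded pose from where the row before left it, along the tool's axes as they then stand; what a row does not reach is not made up. A row lasts 1/10 s, in which the tool goes at most 50 mm and 8.59 degrees, less where a joint would pass 70% of its speed; a pose out of reach is approached as far as the arm can. OPENING is the finger opening in mm, set as the command begins (- or left out keeps the last). The fingers move at their own pace and stop on an object; FORCE is the grip in N (left out, the last holds). Time passes only in rows, so rows that do not move let the fingers close. It prints the time, the measured TCP pose, the force, the opening and the grip force at its end. Input that does not fit is refused with a message, and nothing moves.
- state(): the state, without advancing time (a new reading comes with each control period).
- grab_frame(name): name is "side" or "top" or "wrist"; returns the picture (480x640x3 uint8, blue, green, red); there is no depth.
- camera_model(name): a dict with "fx", "fy", "cx", "cy" (pixels), "D" ([k1, k2, p1, p2, k3] as OpenCV has them; the pictures are not rectified), "T" (4x4, takes a point from camera to world coordinates). Camera axes: x right, y up, looking along -z (the intrinsics and any distortion apply to the point x, -y, -z); pixel columns grow to the right and rows downward; lengths in mm; the calibration is good to about 2 mm. A picture is of the moment at which its call begins: read the wrist's pose just before it. camera_model takes no time and is no camera call; for the wrist camera it gives the pose at the moment of the call.
- job_done(): hands the job in; it is judged then, once.
The state is a dict: "time_s": time; "qpos": joint angles; "qvel": joint speeds; "effort": joint torques, N m; "ee_pos": TCP position; "ee_rot": TCP orientation; "force": force on the tool from outside, world axes, zero at the start; "torque": the same for the moment, N m; "gripper_width": finger opening in mm; "gripper_force": force on a finger pad.
Only numpy, scipy, OpenCV 4.12 (cv2) and the standard library are available. Lean on these libraries where they do the work, as an engineer would, in place of code of your own. Each camera call takes 0.05 s, during which the arm holds its last target. There are 200 camera calls.

## Task

Shut the test pen: lift the latch bar by its black ball knob, swing the gate in until the raised bar comes gently against the rubber stop behind the striker, and let the bar down into the catch. Then tug the gate back by the knob with about a kilogram's pull to prove that the latch holds, and let go. Never press the bar on the catch as hard as two kilograms, and leave the cells and the loose things on the counter as they are.

Things in the scene. Friction and masses are not known exactly. Their poses are not given: they have to be found in the camera images.
- cell_pen: Open-topped pen fixed on the counter, aluminium posts and clear panels, 250 wide (its y), 150 deep (x), 128 mm high. Origin on the counter midway between the two front posts; x points into the pen, y to the hinge side, z up. The gate fills the front; its upright hinge axis is at x -14, y +103 mm. The steel catch is on the outside of the front post across from the hinge.
- catch (a point): Where the catch's notch floor (middle) should be: pen's x -27, y -143, z 104 mm, axes as the pen's. The catch, bolted through slots, really sits up to 10 mm further in or out (x), 1.5 mm up or down: unmeasured. From -x to +x: striker (8 thick, 14 mm high), notch 11 mm wide, rubber-faced stop 50 mm high, gives 1 mm per 8 N. All 30 mm long in y.
- gate (a joint): Gate angle, rad: 0 in line with the front posts, positive swung out (to the pen's -x). Aluminium frame, clear panel, top edge 124 mm above the counter, 200 mm wide. Latched it reads -0.06 to 0.06, as the catch sits; only the catch's stop halts it. A hinge spring pushes it back out to about 0.3 when not latched (about 1 N at the knob); it stays put from 0.3 to 0.75.
- latch_bar (a joint): Angle of the steel bar on the gate's outer face, rad: 0 level, positive free end up, -0.09 (hanging) to 0.26. 8 mm thick, 16 high, middle plane 13 mm outside the hinge axis; pivot 100 mm from the hinge axis, 112 mm up; reaches 154 mm past the pivot. Falls by its weight (0.16 kg). Clears the striker above 0.14, lies on top of it at about 0.1, reads -0.02 to 0.02 down in the notch.
- knob (a point): Centre of the black 26 mm ball knob, on an 8 mm stem on the bar: 65 mm from the bar's pivot towards its free end (165 mm from the hinge axis along the gate), 50 mm above the bar's middle line, 162 mm above the counter when the bar is level. Axes turn with gate and bar: x square to the gate into the pen, y along the bar to the hinge side, z up. A guide staple is 29 mm further out.
- cell_near: Flat black phone battery 95x38x4 mm lying in a tray in the pen, nearer the gate; origin under its middle.
- cell_far: Flat black phone battery 83x38x4 mm in the same tray, farther from the gate; origin under its middle.
- jar: Flux jar, cream with green lid, 42 mm across, 27 mm high, standing on the counter left of the pen; origin under its middle.
- spool: Solder spool lying flat, 54 mm across, 27 mm high, left of the pen; origin under its middle.
- meter: Yellow multimeter 150x78x43 mm lying on the counter, left of the pen; origin under its middle.
- red_driver: Small screwdriver with a red handle, 134 mm long, 10 mm thick, lying on the counter left of the pen; origin under its middle.
- tweezers: Steel tweezers, 118 mm long, lying beside the screwdriver; origin under their middle.
- brush: Black antistatic brush, 132 mm long, 12 mm high, lying near the counter's front edge; origin under its middle.
- tin: Round pink tin, 76 mm across, 43 mm high, near the front right corner of the counter; origin under its middle.

How it is judged (in metres and radians):
On the way, in this order (a step that is already met when the one before it is completed fails the run):
1. the raised bar is over the catch, above the striker (value of joint gate below 0.062 rad and value of joint latch_bar above 0.1 rad), for 0.1 s.
2. the bar is down in the catch (value of joint gate below 0.062 rad and value of joint latch_bar between -0.045 and 0.045 rad), for 0.2 s.
3. the gate has been tugged back against the striker with more than 4 N, the bar staying in the catch (contact force between latch_bar_c0 and keep_c1 above 4 N and value of joint latch_bar between -0.045 and 0.045 rad), for 0.1 s.
At the end, for the whole second after the job is handed in: The gate is shut (gate angle below 0.062) with the bar down in the notch (bar angle within 0.045 of level), both at rest, after the gate was pulled back against the striker with more than 4 N (all of step 2 and velocity of joint each of gate, latch_bar below 0.05 rad/s); the robot touches nothing.
It fails at once if the bar is pressed on any part of the catch with more than 20 N (contact force between latch_bar_c0 and keep above 20 N).
It fails at once if a cell, or one of the loose things on the counter, is moved by more than 15 mm (distance of any of cell_near, cell_far, jar, spool, meter, red_driver, tweezers, brush, tin from where it was at the start of the episode above 0.015 m).
It also fails if it takes over 64 s, if anything falls off the work surface, if the arm or the gripper's body presses on something with over 40 N, if the wrist force passes 120 N, or if a joint passes its speed limit or range.

## Working session

There is one attempt and no reset: what is moved stays moved. The work goes in short steps, Python scripts to look and compute and a shell command to move; the robot and the scene stay as the last step left them, time stands still between calls to the robot, and variables do not carry over. Pictures are saved under pics/ and viewed, at most 10 in all, crops included, and the job is handed in when it is done.

```bash
mkdir -p pics; ls; python3 - <<'E'
from workcell import *
import cv2,numpy as np
for n in("side","top"):
    cv2.imwrite(f"pics/{n}0.png",grab_frame(n)); c=camera_model(n); print(n,c["fx"],c["fy"],c["cx"],c["cy"],c["D"]);print(np.round(c["T"],3).tolist())
s=state();print(s)
E
```

```text
pics
side 491.66773689406546 491.66773689406546 330.6678571242839 234.70229441112457 [-0.00186987  0.          0.          0.          0.        ]
[[-0.997, 0.046, -0.068, 406.853], [-0.081, -0.691, 0.718, 592.484], [-0.014, 0.721, 0.693, 790.052], [0.0, 0.0, 0.0, 1.0]]
top 479.9834829882505 479.9834829882505 313.02458288572234 240.04557758079477 [-0.08244716  0.          0.          0.          0.        ]
[[0.014, 0.986, -0.167, 281.846], [-1.0, 0.013, -0.012, -133.083], [-0.009, 0.167, 0.986, 1287.642], [0.0, 0.0, 0.0, 1.0]]
{'time_s': 0.1, 'qpos': array([-7.08169759e+01,  1.83481045e+01,  8.96976086e+01, -5.95258895e-04,
        7.20446055e+01, -1.14529425e+00]), 'qvel': array([-0.02793464, -0.10470839, -0.19630253, -0.02018939, -0.01709312,
        0.13432675]), 'effort': array([ 1.22750691e-03, -4.13329411e+01, -2.32509720e+01,  7.29036774e-02,
        4.21847985e-02, -5.41333395e-05]), 'ee_pos': array([ 199.61323236, -538.77016556,  213.21533826]), 'ee_rot': array([-1.79909688e+02, -1.23940618e-03,  2.03285013e+01]), 'force': array([-0.83701619,  0.83375794,  0.99095291]), 'torque': array([-0.05527624, -0.05982838,  0.00536189]), 'gripper_force': 0.0, 'gripper_width': 91.73506532338277}
```

View pics/side0.png

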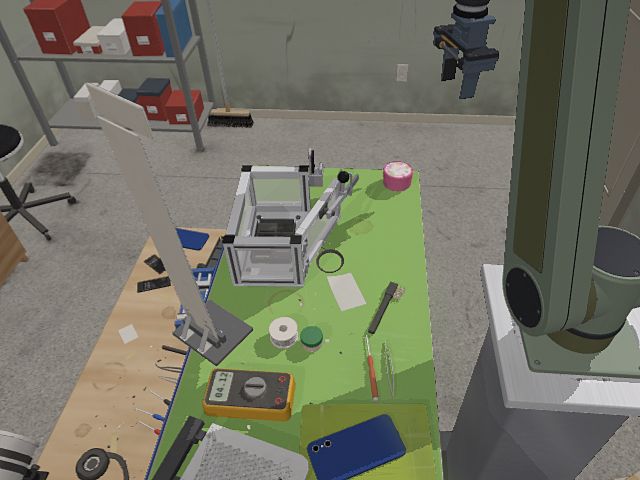

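View pics/top0.png

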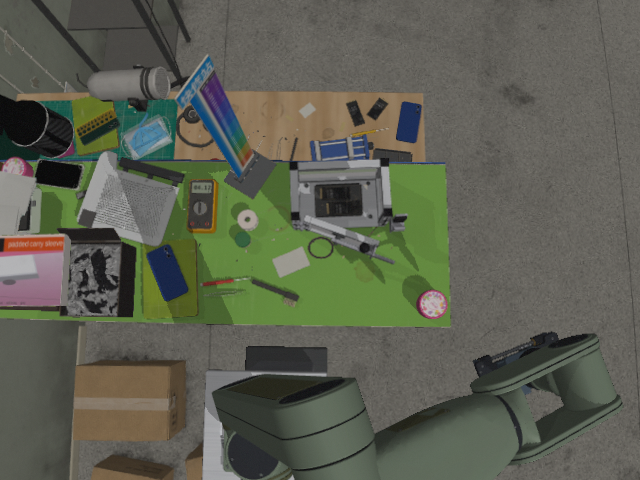

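Pen seen at top ≈(290–390,160–228), the gate is swung out with the knob at ≈(373,247); in side view the knob is at ≈(343,177). Hinge is on the left. Enlarging both.

```bash
python3 - <<'E'
import cv2,numpy as np
a=cv2.imread("pics/side0.png")[145:295,220:370];b=cv2.imread("pics/top0.png")[150:270,280:410]
cv2.imwrite("pics/sidec.png",cv2.resize(a,None,fx=4,fy=4,interpolation=2));cv2.imwrite("pics/topc.png",cv2.resize(b,None,fx=5,fy=5,interpolation=2))
E
```

```text
(no output)
```

View pics/sidec.png

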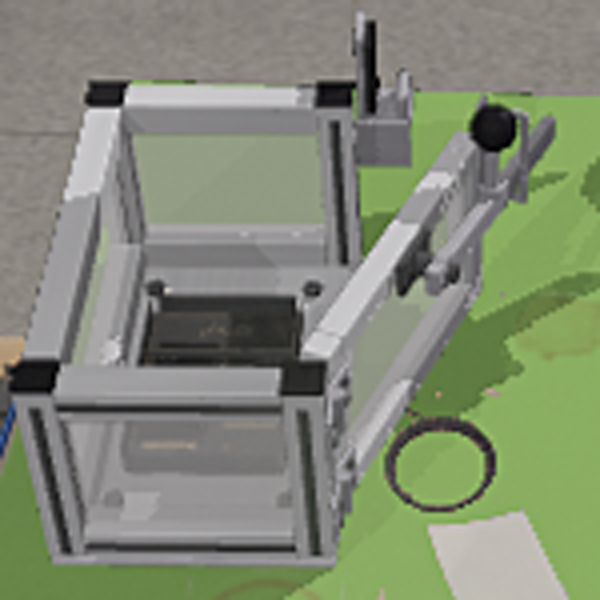

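View pics/topc.png

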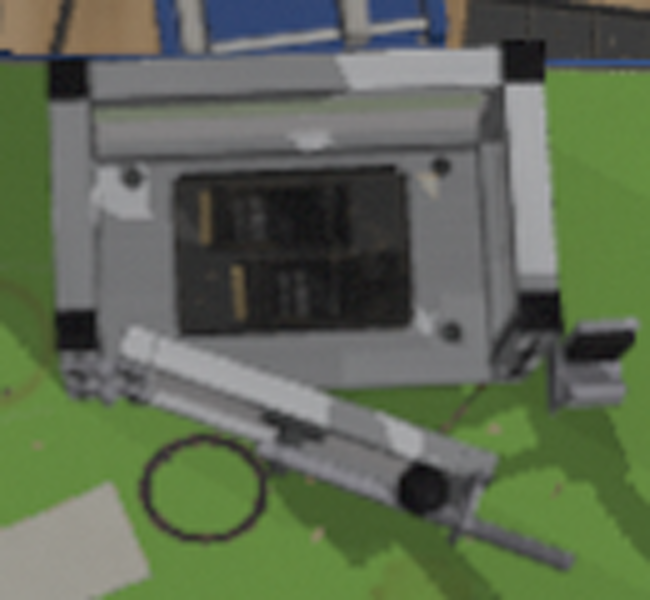

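Top crop: knob (423,488), cap centres (68,80),(524,60),(76,330),(540,311), rubber stop top ≈(603,335), bar tip ≈(570,562). Side crop: knob (493,128), caps front‑left (303,378), back‑left (33,378), front‑right (336,94), back‑right (106,94).

```bash
cat >h.py <<'E'
import numpy as np,cv2
from workcell import *
def ray(n,uv,T=None):
    c=camera_model(n); T=np.array(c["T"] if T is None else T); K=np.array([[c["fx"],0,c["cx"]],[0,c["fy"],c["cy"]],[0,0,1]])
    p=cv2.undistortPoints(np.array([[uv]],float),K,np.array(c["D"],float))[0,0]
    d=T[:3,:3]@[p[0],-p[1],-1]; return T[:3,3],d/np.linalg.norm(d)
def atz(n,uv,z): o,d=ray(n,uv); return o+d*(z-o[2])/d[2]
def tri(rs):
    A=sum(np.eye(3)-np.outer(d,d) for o,d in rs); b=sum((np.eye(3)-np.outer(d,d))@o for o,d in rs)
    p=np.linalg.solve(A,b); return p,[np.linalg.norm(np.cross(p-o,d)) for o,d in rs]
S=lambda u,v:((u+.5)/4-.5+220,(v+.5)/4-.5+145)
P=lambda u,v:((u+.5)/5-.5+280,(v+.5)/5-.5+150)
E
python3 - <<'E'
from h import *
np.set_printoptions(precision=1,suppress=True)
for k,t,s in(("bl",(68,80),(33,378)),("br",(524,60),(106,94)),("fl",(76,330),(303,378)),("fr",(540,311),(336,94))):
    print(k,atz("top",P(*t),128),atz("side",S(*s),128))
print("knob",tri([ray("top",P(423,488)),ray("side",S(493,128))]))
print("stop rubber top",[atz("top",P(u,v),154) for u,v in((570,360),(630,352),(575,330),(635,320))])
print("striker top",[atz("top",P(u,v),118) for u,v in((555,408),(622,402))])
print("bar tip",[atz("top",P(570,562),z) for z in (92,98)])
E
```

```text
bl [668.4 -66.7 128. ] [669.  -68.3 128. ]
br [ 681.9 -297.   128. ] [ 680.9 -298.6  128. ]
fl [539.2 -73.5 128. ] [538.5 -77.  128. ]
fr [ 551.8 -303.2  128. ] [ 550.3 -306.7  128. ]
knob (array([ 457.5, -242. ,  157.4]), [np.float64(0.2765517379259603), np.float64(0.2765517379259364)])
stop rubber top [array([ 521.7, -313.6,  154. ]), array([ 526.1, -342.8,  154. ]), array([ 536.6, -316.3,  154. ]), array([ 542. , -345.5,  154. ])]
striker top [array([ 504.9, -311.5,  118. ]), array([ 508.4, -345. ,  118. ])]
bar tip [array([ 431.3, -322.1,   92. ]), array([ 430.6, -321.1,   98. ])]
```

Fits: pen yaw ≈3.1°, origin ≈(545,−190), caps 230 apart as they should be, knob z 157 (hanging expects 156), gate ≈0.39 rad. Catch seems ≈5–7 mm outward. Tool yaw ≈70.6°, closing across the gate.

```bash
cat >>h.py <<'E'
from scipy.spatial.transform import Rotation as Ro
Y0=np.deg2rad(3.1); O=np.array([545.,-190.]); RZ=np.array([[np.cos(Y0),-np.sin(Y0)],[np.sin(Y0),np.cos(Y0)]])
H=O+RZ@[-14,103]
def knob(th,b):  # world knob centre, tool yaw for gate th, bar b
    a=100+65*np.cos(b)-50*np.sin(b); g=np.array([-np.sin(th),-np.cos(th)]); n=np.array([np.cos(th),-np.sin(th)])
    return np.r_[H+RZ@(a*g-13*n),112+65*np.sin(b)+50*np.cos(b)], 90+3.1-np.rad2deg(th)
def delta(target_tcp,yaw):
    s=state(); R=Ro.from_euler("xyz",s["ee_rot"],degrees=True); d=R.inv().apply(np.array(target_tcp)-s["ee_pos"])
    q=(R.inv()*Ro.from_euler("xyz",[180,0,yaw],degrees=True)).as_rotvec(degrees=True)
    print("d tool",d.round(2),"rot",q.round(2),"ee",s["ee_pos"].round(1),s["ee_rot"].round(2),"F",s["force"].round(1),"t",round(s["time_s"],2))
E
python3 -c "
from h import *
print(H,knob(.393,-.09))"
echo '[[[43,-23.5,0,0,0,0],[43,-23.5,0,0,0,0],[43,-23.5,0,0,0,0],[43,-23.5,0,0,0,0],[43,-23.5,0,0,0,0],[43,-23.5,0,0,0,0],[43,-23.5,0,0,0,0],[43,-23.5,0,0,0,0]]]' > path.dat && python3 -m pendant path.dat 60 30
echo '[[[0,0,0,0,0,-8],[0,0,0,0,0,-8],[0,0,0,0,0,-8],[0,0,0,0,0,-8],[0,0,0,0,0,-8],[0,0,0,0,0,-8],[0,0,0,0,0,-2],[0,0,0,0,0,0]]]' > path.dat && python3 -m pendant path.dat
python3 -c "
from h import *
delta([457.5,-242,190],70.6)
cv2.imwrite('pics/w1.png',grab_frame('wrist'))"
```

```text
[525.45036888 -87.90782634] (array([ 456.92983114, -243.19149653,  155.95553095]), np.float64(70.58275865135865))
time_s: 0.9
ee_pos: [457.8, -241.6, 213.7]
ee_rot: [-180.0, 0.0, 20.3]
force: [1.4, 0.1, -0.1]
gripper_width: 59.6
gripper_force: 0.0
time_s: 1.7
ee_pos: [456.8, -243.3, 213.5]
ee_rot: [-179.9, -0.0, 70.3]
force: [0.1, -0.2, 0.6]
gripper_width: 59.8
gripper_force: 0.0
d tool [ 1.42  0.28 23.54] rot [-0.05 -0.   -0.28] ee [ 456.8 -243.3  213.5] [-179.95   -0.     70.32] F [ 0.1 -0.2  0.6] t 1.7
```

View pics/w1.png

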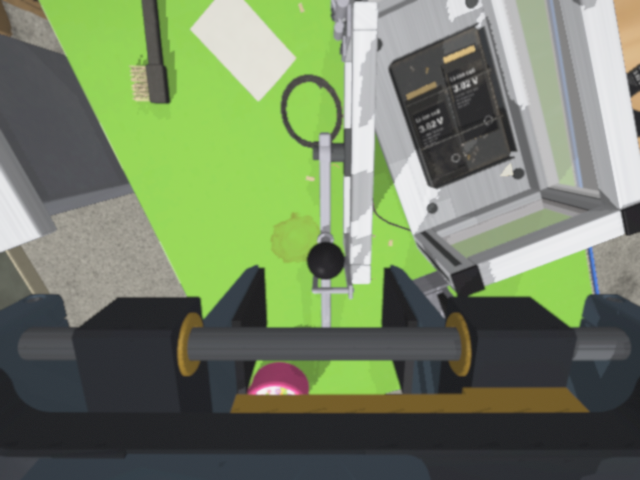

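The gate runs straight up the image (parallel to the pads), knob at (325,260) midway between the fingers, staple at row 290. Descend and grip.

```bash
python3 -c "
from h import *
print(tri([ray('top',P(423,488)),ray('side',S(493,128)),ray('wrist',(325,260))]))"
echo '[[[1,0,20,0,0,0],[0,0,20,0,0,0],[0,0,20,0,0,0],[0,0,14.5,0,0,0],[0,0,0,0,0,0],[0,0,0,0,0,0]]]' > path.dat && python3 -m pendant path.dat
echo '[[[0,0,0,0,0,0],[0,0,0,0,0,0],[0,0,0,0,0,0],[0,0,0,0,0,0],[0,0,0,0,0,0],[0,0,0,0,0,0]]]' > path.dat && python3 -m pendant path.dat 15 30
python3 -c "
from h import *
cv2.imwrite('pics/w2.png',grab_frame('wrist'))"
```

```text
(array([ 457.93061628, -242.69891259,  156.83067054]), [np.float64(0.6380937840436907), np.float64(0.6495760337779319), np.float64(0.9507651880280855)])
time_s: 2.35
ee_pos: [457.5, -242.5, 139.6]
ee_rot: [-180.0, 0.0, 70.3]
force: [0.0, 0.8, 0.3]
gripper_width: 59.8
gripper_force: 0.0
time_s: 2.95
ee_pos: [457.5, -242.5, 139.7]
ee_rot: [180.0, 0.0, 70.3]
force: [-0.2, 0.1, 1.1]
gripper_width: 24.5
gripper_force: 30.0
```

```bash
echo '[[[2.1,0,-3,0,0,0],[2.1,0,-3,0,0,0],[2.6,0,-3,0,0,0],[2.6,0,-2.8,0,0,0],[2.7,0,-2.8,0,0,0],[2.7,0,-2.8,0,0,0],[0,0,0,0,0,0],[0,0,0,0,0,0]]]' > path.dat && python3 -m pendant path.dat
python3 - <<'E'
from h import *
for th in (.393,.35,.3,.25,.2,.15,.1,.08,.06,.04,.02,0): 
    p,y=knob(th,.19); print(th,p.round(1),round(y,1))
E
```

```text
time_s: 3.8
ee_pos: [462.3, -228.4, 156.9]
ee_rot: [-180.0, 0.0, 70.3]
force: [0.1, -0.9, -0.8]
gripper_width: 24.0
gripper_force: 30.0
0.393 [ 461.9 -229.2  173.4] 70.6
0.35 [ 468.  -231.8  173.4] 73.0
0.3 [ 475.3 -234.5  173.4] 75.9
0.25 [ 482.6 -236.8  173.4] 78.8
0.2 [ 490.1 -238.8  173.4] 81.6
0.15 [ 497.7 -240.3  173.4] 84.5
0.1 [ 505.4 -241.5  173.4] 87.4
0.08 [ 508.5 -241.9  173.4] 88.5
0.06 [ 511.5 -242.2  173.4] 89.7
0.04 [ 514.6 -242.5  173.4] 90.8
0.02 [ 517.7 -242.6  173.4] 92.0
0 [ 520.8 -242.8  173.4] 93.1
```

```bash
echo '[[[-0.29,4.05,0,0,0,-1.5],[-0.29,4.05,0,0,0,-1.5],[-0.29,4.05,0,0,0,-1.5],[-0.29,4.05,0,0,0,-1.5],[-0.29,4.05,0,0,0,-1.5],[-0.29,4.05,0,0,0,-1.5],[-0.29,4.05,0,0,0,-1.5],[-0.29,4.05,0,0,0,-1.5]]]' > path.dat && python3 -m pendant path.dat
echo '[[[-0.29,4.05,0,0,0,-1.5],[-0.29,4.05,0,0,0,-1.5],[-0.19,2.7,0,0,0,-1],[0,0,0,0,0,0],[0,0,0,0,0,0]]]' > path.dat && python3 -m pendant path.dat
python3 - <<'E'
from h import *
a=grab_frame('side')[130:230,280:380]; b=grab_frame('top')[180:260,320:420]; 
cv2.imwrite('pics/s3.png',np.hstack([cv2.resize(a,(400,400),interpolation=2),cv2.resize(b,(400,320),interpolation=2,)[:320].copy() if 0 else cv2.copyMakeBorder(cv2.resize(b,(400,320),interpolation=2),0,80,0,0,0)]))
p,y=knob(.1,.19); delta(p-[0,0,16.5],y)
E
```

```text
time_s: 4.6
ee_pos: [493.3, -238.8, 156.7]
ee_rot: [-180.0, -0.0, 82.5]
force: [-2.0, -0.3, -2.0]
gripper_width: 24.1
gripper_force: 30.0
time_s: 5.1
ee_pos: [504.0, -240.7, 156.8]
ee_rot: [180.0, -0.0, 86.3]
force: [-0.8, -0.5, -3.3]
gripper_width: 24.1
gripper_force: 30.0
d tool [-0.83  1.6  -0.05] rot [ 0.02 -0.01 -1.05] ee [ 503.8 -240.6  156.8] [ 1.7998e+02 -1.0000e-02  8.6320e+01] F [-0.7  0.1 -3.3] t 5.2
```

View pics/s3.png

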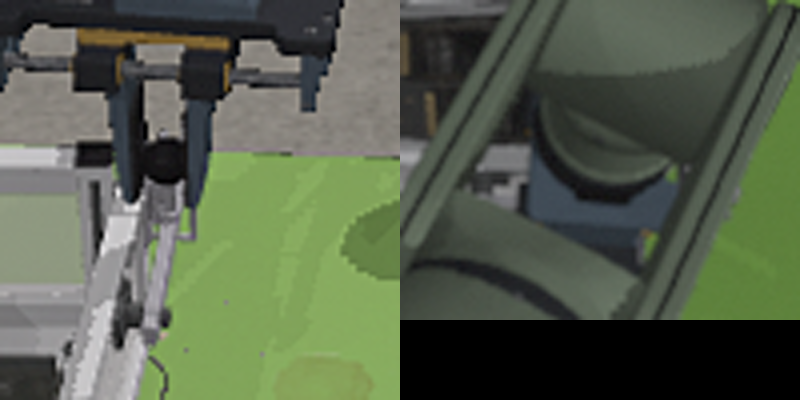

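Knob held at side‑crop (165,160), bar raised inside its staple, gate ≈0.107. Approach further, then creep.

```bash
echo '[[[-0.1,1.35,0,0,0,-0.5],[-0.1,1.35,0,0,0,-0.5],[-0.1,1.35,0,0,0,-0.5],[-0.1,1.35,0,0,0,-0.5],[-0.1,1.35,0,0,0,-0.5],[-0.1,1.35,0,0,0,-0.5],[0,0,0,0,0,0],[0,0,0,0,0,0]]]' > path.dat && python3 -m pendant path.dat
echo '[[[-0.07,0.9,0,0,0,-0.34],[0,0,0,0,0,0],[0,0,0,0,0,0]]]' > path.dat && python3 -m pendant path.dat
echo '[[[-0.04,0.5,0,0,0,-0.19],[0,0,0,0,0,0],[0,0,0,0,0,0]]]' > path.dat && python3 -m pendant path.dat
echo '[[[-0.04,0.5,0,0,0,-0.19],[0,0,0,0,0,0],[0,0,0,0,0,0]]]' > path.dat && python3 -m pendant path.dat
```

```text
time_s: 6.0
ee_pos: [512.0, -241.6, 156.8]
ee_rot: [180.0, -0.0, 89.3]
force: [-1.4, 0.7, -3.9]
gripper_width: 24.1
gripper_force: 30.0
time_s: 6.3
ee_pos: [512.7, -241.7, 156.8]
ee_rot: [-180.0, -0.0, 89.7]
force: [-2.2, 0.8, -4.4]
gripper_width: 24.3
gripper_force: 30.0
time_s: 6.6
ee_pos: [513.1, -241.7, 156.8]
ee_rot: [-180.0, -0.0, 89.9]
force: [-1.7, 1.0, -5.5]
gripper_width: 24.0
gripper_force: 30.0
time_s: 6.9
ee_pos: [513.6, -241.8, 156.8]
ee_rot: [-180.0, -0.0, 90.0]
force: [-1.1, 0.9, -5.1]
gripper_width: 24.3
gripper_force: 30.0
```

```bash
for i in 1; do :; done
echo '[[[-0.04,0.5,0,0,0,-0.19],[0,0,0,0,0,0],[0,0,0,0,0,0]]]' > path.dat && python3 -m pendant path.dat|grep -E "pos|force: \["
echo '[[[-0.04,0.5,0,0,0,-0.19],[0,0,0,0,0,0],[0,0,0,0,0,0]]]' > path.dat && python3 -m pendant path.dat|grep -E "pos|force: \["
echo '[[[-0.04,0.5,0,0,0,-0.19],[0,0,0,0,0,0],[0,0,0,0,0,0]]]' > path.dat && python3 -m pendant path.dat|grep -E "pos|force: \["
```

```text
ee_pos: [514.2, -241.8, 156.8]
force: [-2.1, 2.1, -5.7]
ee_pos: [514.7, -241.9, 156.8]
force: [-0.5, 1.8, -5.9]
ee_pos: [515.2, -241.9, 156.8]
force: [-1.3, 2.0, -6.0]
```

```bash
echo '[[[-0.3,0.5,0.3,0,0,-0.19],[0,0,0,0,0,0],[0,0,0,0,0,0]]]' > path.dat && python3 -m pendant path.dat|grep -E "pos|force: \["
echo '[[[-0.2,0.5,0.2,0,0,-0.19],[0,0,0,0,0,0],[0,0,0,0,0,0]]]' > path.dat && python3 -m pendant path.dat|grep -E "pos|force: \["
echo '[[[-0.04,0.5,0,0,0,-0.19],[0,0,0,0,0,0],[0,0,0,0,0,0]]]' > path.dat && python3 -m pendant path.dat|grep -E "pos|force: \["
```

```text
ee_pos: [515.7, -242.2, 156.5]
force: [-1.9, 2.3, -6.0]
ee_pos: [516.2, -242.5, 156.3]
force: [-2.0, 1.0, -6.5]
ee_pos: [516.7, -242.5, 156.3]
force: [-1.3, 2.2, -6.8]
```

```bash
echo '[[[-0.8,0,1,0,0,0],[0,0,0,0,0,0],[0,0,0,0,0,0]]]' > path.dat && python3 -m pendant path.dat|grep -E "pos|force: \["
python3 - <<'E'
from h import *
a=grab_frame('side')[125:225,270:370];w=grab_frame('wrist')
cv2.imwrite('pics/s4.png',np.hstack([cv2.resize(a,(400,400),interpolation=2),cv2.resize(w[140:340,220:420],(400,400),interpolation=2)]))
s=state();print(s["force"],s["torque"])
E
```

```text
ee_pos: [516.8, -243.5, 155.4]
force: [-2.5, 1.5, -4.9]
[-1.56559521  1.04876669 -4.30086605] [0.28870128 0.21999277 0.05036376]
```

View pics/s4.png

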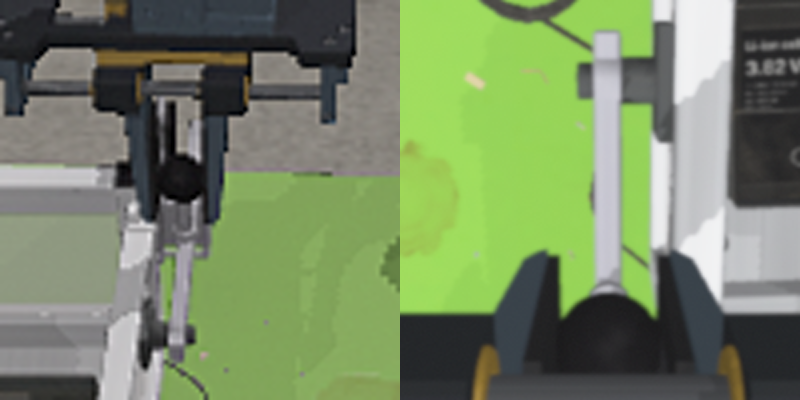

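Bar is raised; its tip (195,130 in left panel) still stands slightly outside the black stop face (165,115). Creep on.

```bash
echo '[[[-0.04,0.5,0,0,0,-0.19],[0,0,0,0,0,0],[0,0,0,0,0,0]]]' > path.dat && python3 -m pendant path.dat|grep -E "pos|force: \["
echo '[[[-0.04,0.5,0,0,0,-0.19],[0,0,0,0,0,0],[0,0,0,0,0,0]]]' > path.dat && python3 -m pendant path.dat|grep -E "pos|force: \["
echo '[[[-0.04,0.5,0,0,0,-0.19],[0,0,0,0,0,0],[0,0,0,0,0,0]]]' > path.dat && python3 -m pendant path.dat|grep -E "pos|force: \["
echo '[[[-0.04,0.5,0,0,0,-0.19],[0,0,0,0,0,0],[0,0,0,0,0,0]]]' > path.dat && python3 -m pendant path.dat|grep -E "pos|force: \["
```

```text
ee_pos: [517.3, -243.4, 155.4]
force: [-2.2, 0.7, -4.2]
ee_pos: [517.8, -243.5, 155.4]
force: [-1.3, 1.5, -5.1]
ee_pos: [518.3, -243.5, 155.4]
force: [-1.5, 0.9, -4.8]
ee_pos: [518.8, -243.5, 155.4]
force: [-1.6, 0.1, -4.3]
```

```bash
echo '[[[-0.04,0.5,0,0,0,-0.19],[0,0,0,0,0,0],[0,0,0,0,0,0]]]' > path.dat && python3 -m pendant path.dat|grep -E "pos|force: \["
echo '[[[-0.03,0.5,0,0,0,-0.19],[0,0,0,0,0,0],[0,0,0,0,0,0]]]' > path.dat && python3 -m pendant path.dat|grep -E "pos|force: \["
echo '[[[-0.02,0.5,0,0,0,-0.19],[0,0,0,0,0,0],[0,0,0,0,0,0]]]' > path.dat && python3 -m pendant path.dat|grep -E "pos|force: \["
```

```text
ee_pos: [519.3, -243.5, 155.4]
force: [-1.7, 1.6, -4.6]
ee_pos: [519.8, -243.6, 155.4]
force: [-1.8, 0.5, -3.6]
ee_pos: [520.3, -243.6, 155.4]
force: [-2.0, 1.3, -3.6]
```

```bash
echo '[[[0,0.5,0,0,0,-0.19],[0,0,0,0,0,0],[0,0,0,0,0,0]]]' > path.dat && python3 -m pendant path.dat|grep -E "pos|force: \["
echo '[[[0,0.5,0,0,0,-0.19],[0,0,0,0,0,0],[0,0,0,0,0,0]]]' > path.dat && python3 -m pendant path.dat|grep -E "pos|force: \["
echo '[[[0,0.5,0,0,0,-0.19],[0,0,0,0,0,0],[0,0,0,0,0,0]]]' > path.dat && python3 -m pendant path.dat|grep -E "pos|force: \["
```

```text
ee_pos: [520.8, -243.6, 155.4]
force: [-1.7, 0.1, -3.2]
ee_pos: [521.3, -243.5, 155.4]
force: [-1.4, -0.1, -1.9]
ee_pos: [521.8, -243.5, 155.5]
force: [-1.7, -0.2, -3.0]
```

```bash
echo '[[[0,0.5,0,0,0,-0.19],[0,0,0,0,0,0],[0,0,0,0,0,0]]]' > path.dat && python3 -m pendant path.dat|grep -E "pos|force: \["
echo '[[[0,0.5,0,0,0,-0.19],[0,0,0,0,0,0],[0,0,0,0,0,0]]]' > path.dat && python3 -m pendant path.dat|grep -E "pos|force: \["
echo '[[[0,0.5,0,0,0,-0.19],[0,0,0,0,0,0],[0,0,0,0,0,0]]]' > path.dat && python3 -m pendant path.dat|grep -E "pos|force: \["
```

```text
ee_pos: [521.9, -243.5, 155.4]
force: [-4.2, -1.2, -0.3]
ee_pos: [522.0, -243.5, 155.4]
force: [-5.3, -1.6, -1.6]
ee_pos: [522.1, -243.5, 155.4]
force: [-6.3, -1.8, -0.1]
```

```bash
python3 - <<'E'
from h import *
a=grab_frame('side')[125:225,270:370];w=grab_frame('top')[190:250,350:450]
cv2.imwrite('pics/s5.png',np.hstack([cv2.resize(a,(480,480),interpolation=2),cv2.copyMakeBorder(cv2.resize(w,(320,192),interpolation=2),0,288,0,0,0)]))
s=state();print(s["force"],s["torque"],s["ee_rot"])
E
```

```text
[-7.17767138 -2.22065449  0.28087074] [-0.38906373  0.97611989 -0.0953138 ] [-1.79866853e+02  7.68987475e-03  9.36555740e+01]
```

View pics/s5.png

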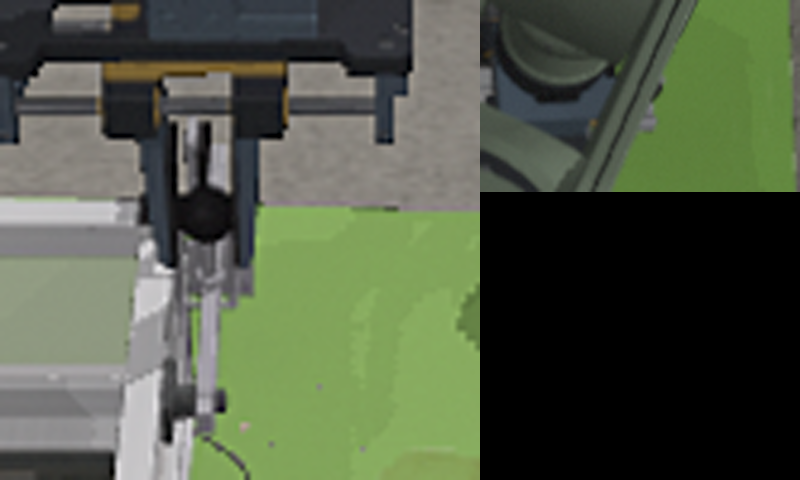

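Contact with the stop began at TCP x≈521.9 (force risen to ~6 N, gentle); bar tip now overlaps the stop in the picture (205,150). Back off to mid‑notch and lower.

```bash
echo '[[[0,-1.2,0,0,0,0.15],[0,-1.2,0,0,0,0.15],[0,0,0,0,0,0],[0,0,0,0,0,0]]]' > path.dat && python3 -m pendant path.dat|grep -E "pos|force: \["
echo '[[[-1.2,0,1.15,0,0,0],[-1.2,0,1.15,0,0,0],[-1.1,0,1.15,0,0,0],[0,0,0,0,0,0],[0,0,0,0,0,0]]]' > path.dat && python3 -m pendant path.dat|grep -E "pos|force: \["
```

```text
ee_pos: [521.6, -243.5, 155.5]
force: [-0.5, -1.0, -2.7]
ee_pos: [521.3, -247.0, 152.0]
force: [1.2, -0.2, -1.7]
```

```bash
echo '[[[-1.35,0,1.5,0,0,0],[-1.35,0,1.55,0,0,0],[0,0,0,0,0,0],[0,0,0,0,0,0]]]' > path.dat && python3 -m pendant path.dat|grep -E "pos|force: \["
echo '[[[-1.3,0,1.6,0,0,0],[0,0,0,0,0,0],[0,0,0,0,0,0]]]' > path.dat && python3 -m pendant path.dat|grep -E "pos|force: \["
echo '[[[-0.9,0,1.1,0,0,0],[0,0,0,0,0,0],[0,0,0,0,0,0]]]' > path.dat && python3 -m pendant path.dat|grep -E "pos|force: \["
```

```text
ee_pos: [521.3, -249.7, 148.9]
force: [0.0, -0.3, -0.8]
ee_pos: [521.3, -251.0, 147.3]
force: [-0.4, -0.5, 0.9]
ee_pos: [521.2, -251.9, 146.1]
force: [0.4, -0.3, -0.4]
```

```bash
echo '[[[0,0,0,0,0,0],[0,0,0,0,0,0],[0,0,0,0,0,0],[0,0,0,0,0,0],[0,0,0,0,0,0]]]' > path.dat && python3 -m pendant path.dat 36 30 |grep -E "pos|force: \[|width"
python3 - <<'E'
from h import *
w=grab_frame('wrist');a=grab_frame('side')[125:225,270:370]
cv2.imwrite('pics/s6.png',np.hstack([cv2.resize(a,(480,480),interpolation=2),cv2.copyMakeBorder(cv2.resize(w,(320,240),interpolation=3),0,240,0,0,0)]))
E
echo '[[[0,0,0,0,0,0],[0,0,0,0,0,0],[0,0,0,0,0,0],[0,0,0,0,0,0],[0,0,0,0,0,0]]]' > path.dat && python3 -m pendant path.dat 15 30 |grep -E "pos|force: \[|width"
```

```text
ee_pos: [521.4, -251.9, 146.2]
force: [-0.0, -0.3, -0.1]
gripper_width: 35.9
ee_pos: [520.9, -251.9, 146.1]
force: [-1.4, -1.7, 1.1]
gripper_width: 24.0
```

View pics/s6.png

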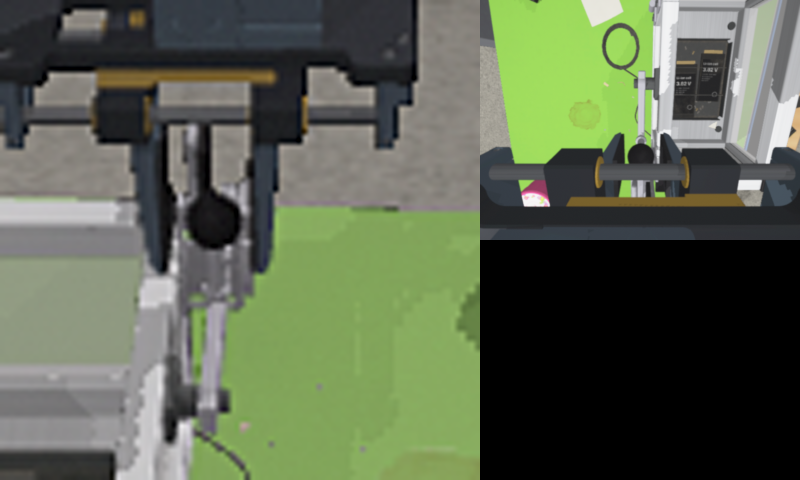

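Opened, the gate stayed in place between pads (knob 215,220), so the bar is in the notch. Regripped; now tug outward.

```bash
echo '[[[0,-0.7,0,0,0,0],[0,0,0,0,0,0],[0,0,0,0,0,0]]]' > path.dat && python3 -m pendant path.dat|grep -E "pos|force: \["
echo '[[[0,-0.7,0,0,0,0],[0,0,0,0,0,0],[0,0,0,0,0,0]]]' > path.dat && python3 -m pendant path.dat|grep -E "pos|force: \["
echo '[[[0,-0.6,0,0,0,0],[0,0,0,0,0,0],[0,0,0,0,0,0]]]' > path.dat && python3 -m pendant path.dat|grep -E "pos|force: \["
```

```text
ee_pos: [520.7, -251.9, 146.1]
force: [-0.7, -0.7, -0.3]
ee_pos: [520.1, -251.9, 146.1]
force: [-0.1, -0.4, -0.8]
ee_pos: [520.1, -251.9, 146.2]
force: [3.2, 0.4, -3.3]
```

```bash
echo '[[[0,-0.7,0,0,0,0],[0,0,0,0,0,0],[0,0,0,0,0,0]]]' > path.dat && python3 -m pendant path.dat|grep -E "pos|force: \["
echo '[[[0,-0.6,0,0,0,0],[0,0,0,0,0,0],[0,0,0,0,0,0]]]' > path.dat && python3 -m pendant path.dat|grep -E "pos|force: \["
```

```text
ee_pos: [520.1, -251.9, 146.2]
force: [5.6, 0.3, -3.5]
ee_pos: [520.1, -252.0, 146.2]
force: [8.4, 0.5, -4.6]
```

```bash
echo '[[[0,-0.4,0,0,0,0],[0,0,0,0,0,0],[0,0,0,0,0,0],[0,0,0,0,0,0]]]' > path.dat && python3 -m pendant path.dat|grep -E "pos|force: \["
echo '[[[0,1,0,0,0,0],[0,1,0,0,0,0],[0,0,0,0,0,0],[0,0,0,0,0,0]]]' > path.dat && python3 -m pendant path.dat|grep -E "pos|force: \["
echo '[[[0,0,0,0,0,0],[0,0,0,0,0,0],[0,0,0,0,0,0],[0,0,0,0,0,0],[0,0,0,0,0,0],[0,0,0,0,0,0]]]' > path.dat && python3 -m pendant path.dat 60|grep -E "pos|force: \[|width"
echo '[[[0,0,-15,0,0,0],[0,0,-20,0,0,0],[0,0,-30,0,0,0],[0,0,-30,0,0,0],[0,0,-30,0,0,0],[0,0,0,0,0,0],[0,0,0,0,0,0]]]' > path.dat && python3 -m pendant path.dat|grep -E "pos|time|force: \["
python3 -c "
from h import *
w=grab_frame('wrist');a=grab_frame('side')[125:225,270:370]
cv2.imwrite('pics/s7.png',np.hstack([cv2.resize(a,(480,480),interpolation=2),cv2.copyMakeBorder(cv2.resize(w,(320,240),interpolation=3),0,240,0,0,0)]))"
```

```text
ee_pos: [520.1, -251.9, 146.2]
force: [9.2, 0.4, -5.1]
ee_pos: [520.1, -251.9, 146.2]
force: [4.5, 0.1, -2.9]
ee_pos: [519.4, -252.0, 146.2]
force: [0.2, -0.0, 0.3]
gripper_width: 60.2
time_s: 19.7
ee_pos: [519.6, -252.0, 271.5]
force: [0.2, 0.6, -0.7]
```

View pics/s7.png

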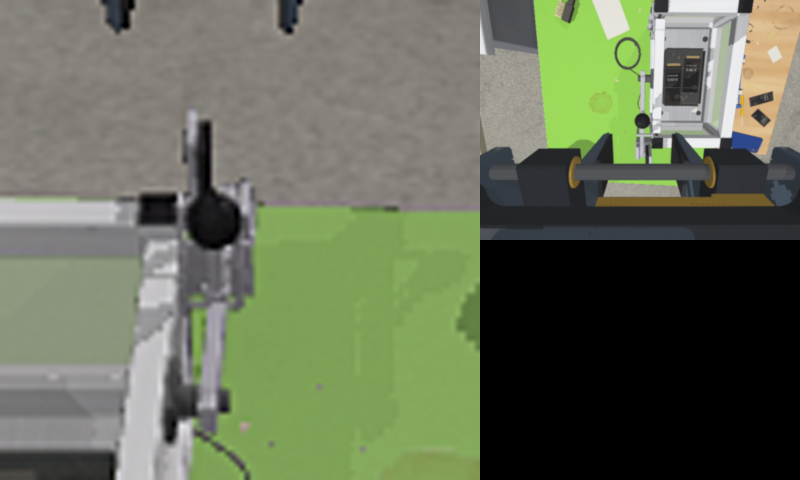

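The gate stays shut with the bar in the catch (knob at 213,220, as before), and the fingers are clear. The tug reached about 9 N at the knob, or about 6–7 N at the striker.

```bash
python3 -c "
from workcell import *
print(job_done())"
```

```text
the job is handed in; nothing more can be done
None
```

The pen is shut and latched: the bar came gently against the stop and went down into the catch, the latch held a tug of about 9 N at the knob, the arm is clear, and the job is handed in (no verdict was returned).

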